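Free a jammed reagent cartridge from the analyser

ROBOT

A 7-joint arm with a two-finger parallel gripper is mounted at the origin on the work surface. World frame = base frame: x ahead of the robot, y to its left, z up, the work surface at z = 0. Lengths are in m, angles in rad, forces in N, time in s.
With the tool pointing down it reaches from about 0.425 to 0.975 m from the base axis. Payload 16.7 kg.
Tool frame: the origin (TCP) lies on the centre line of the jaws, within the pads' length; the fingertips stand 14 mm ahead of it and the grasp point (between the pads) lies 5 mm behind it; z points along the fingers, x is the direction in which the jaws open and shut, and the axes are right-handed (so a half turn about z gives the same grasp; the last joint's range is limited). The gripper opens to 85 mm and grips with 20 to 120 N. Pads are 22 mm wide; open, the fingers measure 114 mm over their backs; the gripper's body (76 mm by 85 mm) begins 54 mm behind the grasp point. The pads swing forward as they close: fully open they stand 13 mm farther back than shut.
Start: joints at [1.04, 0.426, 0.074, 1.606, -0.034, 1.111, -0.067], TCP at [0.251, -0.626, 0.245] pointing down, gripper open.
Joint ranges: [-2.85, 2.85], [-0.5, 2.14], [-1.23, 1.37], [0.21, 2.46], [-1.02, 4.16], [0.16, 2.05], [-2.73, 2.73]. Speed limits (rad/s): [1.89, 1.89, 2.39, 2.39, 3.01, 3.01, 3.01].

INTERFACE

Orientations are given as a 3x3 rotation matrix whose columns are the frame's x, y, z axes.
In Python, from rig import status, camera, get_calibration, sign_off, spotter gives the robot as it stands.
- The arm moves only by the tool jog_arm, never from a script. Its argument "motion" is text: rows parted by semicolons, each of 4 numbers parted by spaces: the shift along the tool's x, y, z in mm, then the turn about the tool's z in degrees. In form: tx ty tz spin; .... A call has 1 to 5 rows; each row shifts and turns the commanded pose from where the row before left it, along the tool's axes as they then stand; what a row does not reach is not made up. A row lasts 1/8 s, in which the tool goes at most 62.5 mm and 10.7 degrees, less where a joint would pass 70% of its speed; a pose out of reach is approached as far as the arm can. A call is refused whole if a number of a shift passes 62.5 or a number of a turn 10.7, either way. A call with a gripper value outside its range is refused whole. "hand" is the closure, from -1 (fully open) to 1 (shut), so that 0 is half open, set as the call begins (left out, the last holds). The fingers move at their own pace and stop on an object; "force" is the grip in N (left out, the last holds). Time passes only in rows, so rows that do not move let the fingers close. It gives the time, the measured TCP pose, the force and the opening at its end, in the units of the state.
- status.get_state(): the state, without advancing time (a new reading comes with each control period).
- camera(name): name is "scene" or "top" or "wrist"; returns the picture (384x512x3 uint8, red, green, blue); there is no depth.
- get_calibration(name): a dict with "vfov" (degrees; the focal length in pixels is half the picture's height over the tangent of half this angle, whatever the lens; pixels are square), "cx", "cy" (the principal point, pixels), "dist" ([k1, k2, p1, p2, k3] as OpenCV has them; the pictures are not rectified), "xyz" and "attitude" of the camera in the world; the wrist camera has in their place "mount" (4x4, takes a point from camera to tool coordinates, whose origin is the TCP and whose axes are the tool frame's). Camera axes: x right, y down, z forward; pixel columns grow to the right and rows downward; lengths in m; the calibration is good to about 2 mm. A picture is of the moment at which its call begins: read the wrist's pose just before it. get_calibration takes no time and is no camera call.
- sign_off(): hands the job in, once; it reports no verdict.
Trained networks look in the newest picture that a camera, given by its name, has taken for a name from the list of things; names that differ only in an ending like _2 or _b are one class to them, and where a whole thing is asked for, a point or a joint stands for the part that bears it (a point fixed in the world has none). Each returns a list of dicts, best first, with "score" (0 to 1); they miss things now and then, are a little off and sometimes report something else, mostly with a low value. They report only what shows in the picture. A call takes as long as a camera call. They do not tell look-alikes from the thing itself.
- spotter.spot_in(thing, camera): "centre" ([column, row] in pixels, amid what is visible of it).
- spotter.silhouettes(thing, camera): "mask" (384x512 bool, what is visible of it) and "centre" ([column, row] in pixels, amid what is visible of it).
- spotter.pinpoint(thing, camera): "centre" ([column, row] in pixels: a listed point, or the origin of a listed thing).
The state is a dict: "time": time; "q": joint angles; "qd": joint speeds; "joint_efforts": joint torques, N m; "ee_pos": TCP position; "tool_rot": TCP orientation; "contact_force": force on the tool from outside, world axes, zero at the start; "ft_torque": the same for the moment, N m; "opening": opening from 0.0 (shut) to 1.0 (fully open).
Only numpy, scipy, OpenCV 4.12 (cv2) and the standard library are available. Lean on these libraries where they do the work, as an engineer would, in place of code of your own. Each camera call takes 0.05 s, during which the arm holds its last target. There are 200 camera calls.

TASK

The blue reagent cartridge is jammed in the analyser's lane by two stiff orange pads: take it by its outer end, rock that end fully to the left and fully to the right until both pads have been pushed back, then pull it straight out and lay it flat on the green mat and let go. Take it again by its middle and lay it down in the grey return tray, lying flat inside both end holders, either way round, without dropping it from a height. Do not touch the orange pads with the gripper, and leave the other things on the bench where they are.

Things in the scene. Friction and masses are not known exactly. Their poses are not given: they have to be found in the camera images.
- cartridge_mid (a point): Blue reagent cartridge, about 250 g, a level bar 190 mm long (x), 34 wide (y), 40 tall (z up); this point at its centre, 20 mm above its underside. +x end: half round, radius 17, centred at x = +78, in the analyser. Each flank has an ear 6 mm proud at x = +30 to +42 (46 mm over both); the flanks are flat from x = -92 to +25. Three caps at x = -40, 0, +36 rise 8 mm above the top.
- cartridge_end (a point): Centre of the cartridge's outer (-x) end part, 72 mm from its centre towards -x, 20 mm above its underside; black patches on the flanks here, 34 mm apart. It sticks out of the lane towards the robot, free on both sides. Axes as the cartridge's.
- dock: White bench analyser 198 mm wide, 90 tall, fixed, with an aluminium lane floor 10 mm high in front. Origin on the table under the pivot the cartridge rocks about (its half-round end); z up. The cartridge lies along x, centre at x = -78, and comes out along -x. The lane floor runs from x = -95. The hood, underside 53 mm up, covers all beyond x = -28: pull at least 60 mm out before lifting.
- pad_left (a joint): Orange pad on the cartridge's +y side at dock x = -66 to -49, in front of the ear, top 47 mm above the table. Slides against 10 N friction and stays where left: 0 closed on the flank (start 0 to 0.001), growing outward to a stop at 0.009 m; past 0.006 the ear is free. Opened by rocking the outer end towards +y: about 9 deg about the pivot (23 mm sideways at the black patches) reaches the stop.
- pad_right (a joint): The same pad on the -y side, growing outward (-y); opened by rocking the outer end towards -y.
- mat_top (a point): Green mat, 250 mm (x) by 150 mm (y), 3 mm thick, fixed to the table; this point is the centre of its top face.
- tray_floor (a point): Grey return tray, fixed: plate 226 x 70 x 6 mm with a U-shaped holder at each end, 20 mm high above the floor. This point: middle of its floor, 6 mm above the table; x along its length. The bay is 204 mm long between the end walls, 48 mm wide between the holders' sides. The sides cover |x| = 60 to 110 only; between them the sides are open and leave room for fingers.
- spare: Bystander: red spare cartridge, same shape as the blue one, lying flat; loose, origin at the centre of its underside.
- tip_box: Bystander: pipette-tip box, magenta base and clear lid, 120 x 85 x 75 mm tall; loose, origin at the centre of its underside.
- flask: Bystander: amber bottle with blue cap, diameter 54, 120 mm tall; loose, origin at the centre of its underside.
- vial: Bystander: white capped vial, diameter 32, 62 mm tall, standing off the tray's near end; loose, origin at the centre of its underside.
- slide: Bystander: dark slide plate with blue rings, 76 x 26 x 5 mm, lying flat at the left; loose, origin at the centre of its underside.
Things that resemble listed ones, but are neither listed nor needed, are in the scene too. What is meant by the part that bears cartridge_mid is not turquoise, and is the smaller of those in its own colour.

How it is judged:
By the outcome, as a careful person would: the job done as asked, in the order asked, and still so for the second after the job is handed in, with the robot touching nothing.
It also fails if it takes over 72 s, if anything falls off the work surface, if the arm or the gripper's body presses on something with over 40 N, if the wrist force passes 120 N, or if a joint passes its speed limit or range.

## Working session

There is one attempt and no reset: what is moved stays moved. The work goes in short steps, Python scripts to look and compute and a tool call to move; the robot and the scene stay as the last step left them, time stands still between calls to the robot, and variables do not carry over. Pictures are saved under pics/ and viewed, about 8 in all and at most 12, crops included, and the job is handed in when it is done.

Besides the shell and the picture viewer there is one more tool, called after ">>>" by a JSON object that holds its "api" and its "payload", one argument or row to a line. jog_arm: Moves the arm, as the interface text tells. Its arguments: {"type":"object","properties":{"motion":{"type":"string"},"hand":{"type":"number"},"force":{"type":"number"}},"required":["motion"]}

```bash
mkdir -p pics; ls; python3 - <<'E'
from rig import status, camera, get_calibration
import cv2,numpy as np
s=status.get_state();print({k:np.round(v,3).tolist() for k,v in s.items()})
for n in("scene","top"):
    im=camera(n);np.save(f"pics/{n}0.npy",im);cv2.imwrite(f"pics/{n}0.png",cv2.resize(im[:,:,::-1],(800,600),interpolation=cv2.INTER_CUBIC));print(n,get_calibration(n))
print(get_calibration("wrist"))
E
```

```text
pics
{'time': 0.0, 'q': [1.039, 0.427, 0.074, 1.607, -0.034, 1.111, -0.067], 'qd': [-0.001, -0.0, 0.001, 0.001, -0.002, -0.0, 0.001], 'joint_efforts': [-0.0, -94.982, 3.761, -46.35, 0.019, 0.01, 0.0], 'ee_pos': [0.251, -0.626, 0.245], 'tool_rot': [[0.373, -0.928, -0.001], [-0.928, -0.373, 0.001], [-0.001, 0.0, -1.0]], 'contact_force': [0.472, 0.262, -0.119], 'ft_torque': [0.035, 0.019, 0.064], 'opening': 0.999}
scene {'vfov': 53.76290821176581, 'cx': 254.04479444688636, 'cy': 187.67908595731728, 'dist': array([-0.11926841,  0.        ,  0.        ,  0.        ,  0.        ]), 'xyz': array([1.18141753, 0.6249984 , 0.84489973]), 'attitude': array([[-0.67236544,  0.48093955, -0.56269162],
       [ 0.74017318,  0.42833402, -0.51833736],
       [-0.00826897, -0.76500138, -0.64397555]])}
top {'vfov': 56.11076805127694, 'cx': 258.0480506847632, 'cy': 192.39145099881486, 'dist': array([-0.07970713,  0.        ,  0.        ,  0.        ,  0.        ]), 'xyz': array([ 0.35703923, -0.01600912,  1.21947315]), 'attitude': array([[ 0.02425042, -0.99372174,  0.10922008],
       [-0.99970433, -0.02391067,  0.00441948],
       [-0.00178021, -0.10929496, -0.99400777]])}
{'vfov': 63.73878918764442, 'cx': 259.07137372698656, 'cy': 188.34122701477685, 'dist': array([-0.00920235,  0.        ,  0.        ,  0.        ,  0.        ]), 'mount': array([[ 9.99999424e-01,  1.04066958e-03, -2.61384847e-04,
        -2.62630582e-04],
       [-8.98117003e-04,  9.45097225e-01,  3.26788049e-01,
        -8.46554389e-02],
       [ 5.87112475e-04, -3.26787627e-01,  9.45097615e-01,
        -1.27123442e-01],
       [ 0.00000000e+00,  0.00000000e+00,  0.00000000e+00,
         1.00000000e+00]])}
```

View pics/top0.png

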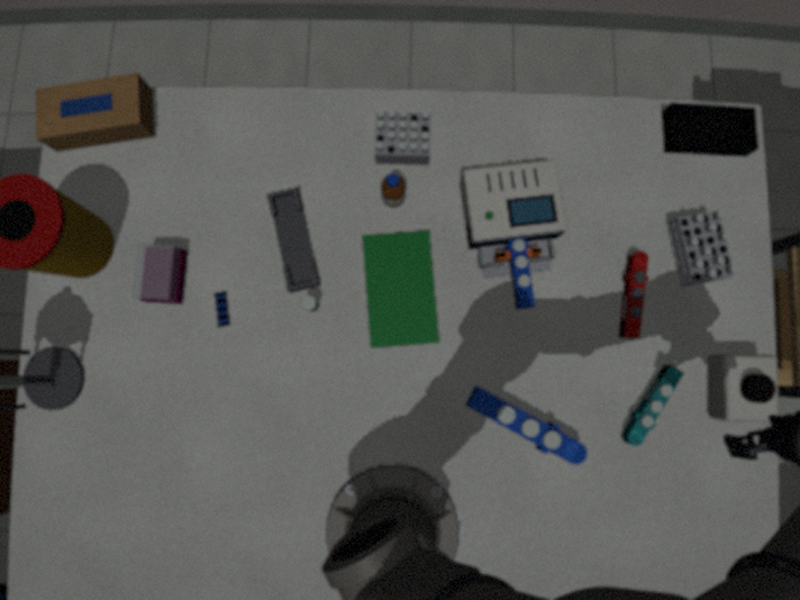

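View pics/scene0.png

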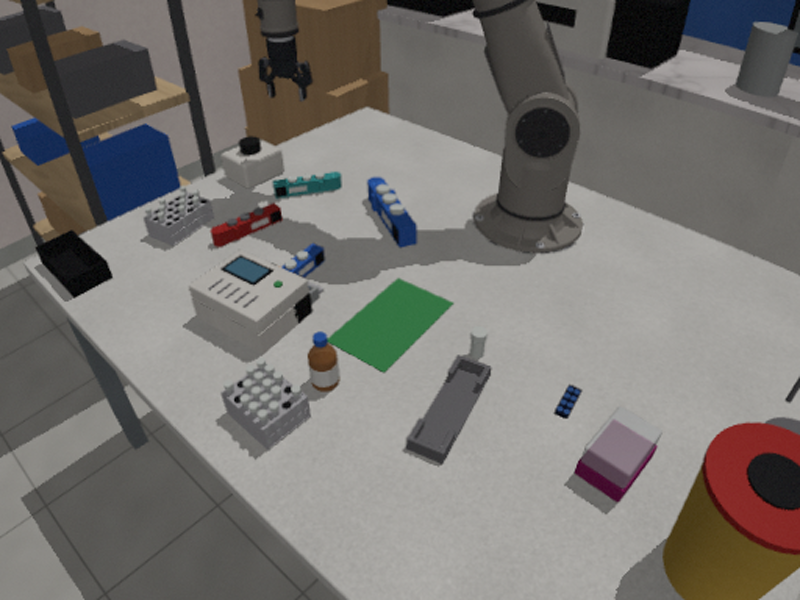

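The top view shows the jammed blue cartridge in the dock at about (520,270) in the 800x600 view. A larger blue look-alike lies at (530,425), the mat at (400,288), the tray at (294,240) and the vial at (310,300). The scene view agrees.

```bash
cat > h.py <<'E'
from rig import status, camera, get_calibration, spotter, sign_off
import cv2, numpy as np
def cam(name, st=None):
    c=get_calibration(name); f=192/np.tan(np.radians(c["vfov"]/2))
    K=np.array([[f,0,c["cx"]],[0,f,c["cy"]],[0,0,1]])
    if name=="wrist":
        T=np.eye(4);T[:3,:3]=st["tool_rot"];T[:3,3]=st["ee_pos"];T=T@c["mount"]
        return K,c["dist"],T[:3,:3],T[:3,3]
    return K,c["dist"],np.array(c["attitude"]),np.array(c["xyz"])
def plane(px,z,C):
    K,d,R,t=C
    u=cv2.undistortPoints(np.array(px,float).reshape(-1,1,2),K,d).reshape(-1,2)
    r=np.c_[u,np.ones(len(u))]@R.T
    return t+r*((z-t[2])/r[:,2])[:,None]
def proj(P,C):
    K,d,R,t=C
    return cv2.projectPoints((np.array(P,float).reshape(-1,3)-t)@R,np.zeros(3),np.zeros(3),K,d)[0].reshape(-1,2)
def rect(mask,z,C):
    "min-area rect of mask outline on plane z: centre, sizes, long-axis angle deg"
    cs=cv2.findContours(mask.astype(np.uint8),cv2.RETR_EXTERNAL,cv2.CHAIN_APPROX_NONE)[0]
    c=max(cs,key=cv2.contourArea).reshape(-1,2)
    P=plane(c,z,C)[:,:2]
    b=cv2.boxPoints(cv2.minAreaRect((P*1000).astype(np.float32)))
    e=[b[1]-b[0],b[2]-b[1]]; e=max(e,key=np.linalg.norm)
    o=min([b[1]-b[0],b[2]-b[1]],key=np.linalg.norm)
    return np.round(b.mean(0),1),np.round([np.linalg.norm(e),np.linalg.norm(o)],1),round(float(np.degrees(np.arctan2(e[1],e[0]))%180),2)
E
python3 - <<'E'
from h import *
C=cam("top");camera("top")
for t,z in(("cartridge_mid",.03),("cartridge_end",.03),("mat_top",.003),("tray_floor",.006),("dock",0),("vial",0),("flask",0),("spare",0),("tip_box",0),("slide",0)):
    for r in spotter.pinpoint(t,"top")[:3]: print("pin",t,round(r["score"],2),np.round(r["centre"]),np.round(plane(r["centre"],z,C)[0],4))
for t,z in(("cartridge_mid",.05),("mat_top",.003),("tray_floor",.02),("dock",.09)):
    for r in spotter.silhouettes(t,"top")[:3]: print("sil",t,round(r["score"],2),r["mask"].sum(),rect(r["mask"],z,C))
im=np.load("pics/top0.npy");h=cv2.cvtColor(im,cv2.COLOR_RGB2HSV)
m=cv2.inRange(h,(45,120,40),(75,255,255));print("green",rect(m,.003,C))
E
```

```text
pin cartridge_mid 0.95 [333. 172.] [ 0.5629 -0.26    0.03  ]
pin cartridge_mid 0.89 [337. 271.] [ 0.2366 -0.2749  0.03  ]
pin cartridge_mid 0.89 [418. 259.] [ 0.2791 -0.5445  0.03  ]
pin cartridge_end 0.88 [313. 258.] [ 0.2753 -0.1946  0.03  ]
pin cartridge_end 0.72 [429. 244.] [ 0.329  -0.5834  0.03  ]
pin cartridge_end 0.67 [334. 191.] [ 0.4999 -0.2654  0.03  ]
pin mat_top 0.77 [256. 185.] [ 0.5148 -0.0027  0.003 ]
pin tray_floor 0.9 [191. 154.] [0.6191 0.2248 0.006 ]
pin dock 0.94 [327. 148.] [ 0.6497 -0.2457  0.    ]
pin vial 0.58 [200. 195.] [0.4783 0.1885 0.    ]
pin vial 0.25 [326. 148.] [ 0.65   -0.2408  0.    ]
pin flask 0.87 [252. 122.] [0.7366 0.0158 0.    ]
pin spare 0.69 [405. 188.] [ 0.5196 -0.5188  0.    ]
pin tip_box 0.79 [106. 179.] [0.5251 0.5189 0.    ]
pin tip_box 0.65 [256. 185.] [ 0.5148 -0.0017  0.    ]
pin slide 0.51 [141. 196.] [0.4689 0.3905 0.    ]
sil cartridge_mid 0.8 539 (array([ 549.2, -254.5], dtype=float32), array([147. ,  44.3], dtype=float32), 6.38)
sil cartridge_mid 0.69 1206 (array([ 229.7, -269.7], dtype=float32), array([269.,  63.], dtype=float32), 65.18)
sil cartridge_mid 0.68 854 (array([ 279.9, -533.6], dtype=float32), array([192.6,  54.7], dtype=float32), 147.25)
sil mat_top 0.9 3181 (array([518.6,  -5. ], dtype=float32), array([250. , 152.3], dtype=float32), 6.15)
sil mat_top 0.44 76 (array([ 607.3, -294.6], dtype=float32), array([32.6, 29.2], dtype=float32), 135.44)
sil tray_floor 0.77 1246 (array([618.8, 232. ], dtype=float32), array([223.1,  70.2], dtype=float32), 14.89)
sil tray_floor 0.46 3224 (array([517.8,  -4. ], dtype=float32), array([249.6, 152.1], dtype=float32), 5.76)
sil dock 0.88 3777 (array([ 658. , -236.5], dtype=float32), array([232.9, 209.1], dtype=float32), 7.51)
green (array([519.5,  -2.1], dtype=float32), array([242.6, 141.2], dtype=float32), 6.21)
```

>>> {"api": "jog_arm", "payload": {
  "motion": "-30 -46 0 0;-30 -46 0 0;-30 -46 0 0;-30 -46 0 0;-30 -46 0 0"
}}

```text
time: 1.48
ee_pos: [0.4099, -0.4, 0.2456]
tool_rot: [[0.373, -0.928, 0.0], [-0.928, -0.373, -0.0], [0.0, -0.0, -1.0]]
contact_force: [0.7, -0.7, 0.2]
opening: 0.998
```

>>> {"api": "jog_arm", "payload": {
  "motion": "-30 -46 0 0;-30 -46 0 0;-30 -46 0 0;0 0 0 8;0 0 0 7.5"
}}

```text
time: 2.1
ee_pos: [0.504, -0.2659, 0.2454]
tool_rot: [[0.108, -0.994, 0.0], [-0.994, -0.108, 0.0], [0.0, -0.0, -1.0]]
contact_force: [-0.2, -0.6, -0.7]
opening: 0.998
```

```bash
python3 - <<'E'
from h import *
st=status.get_state();C=cam("wrist",st);im=camera("wrist");np.save("pics/w1.npy",im);np.save("pics/w1st.npy",[st],allow_pickle=True)
print(st["ee_pos"],st["tool_rot"][:,0] if hasattr(st["tool_rot"],"shape") else st["tool_rot"])
for t,z in(("cartridge_mid",.03),("cartridge_end",.03),("dock",0),("pad_left",.047),("pad_right",.047)):
    for r in spotter.pinpoint(t,"wrist")[:2]: print(t,round(r["score"],2),np.round(r["centre"]),np.round(plane(r["centre"],z,C)[0],4))
h=cv2.cvtColor(im,cv2.COLOR_RGB2HSV);m=cv2.inRange(h,(105,130,40),(125,255,255));print(rect(m,.05,C))
cv2.imwrite("pics/w1.png",cv2.resize(im[:,:,::-1],(768,576)))
E
```

```text
[ 0.50395252 -0.26592786  0.24537682] [ 1.07933890e-01 -9.94158074e-01  9.27175552e-06]
cartridge_mid 0.88 [431. 330.] [ 0.2881 -0.5319  0.03  ]
cartridge_mid 0.76 [244. 344.] [ 0.2347 -0.2738  0.03  ]
cartridge_end 0.86 [256. 157.] [ 0.5071 -0.2621  0.03  ]
cartridge_end 0.72 [474. 295.] [ 0.3506 -0.5725  0.03  ]
dock 0.71 [259.  16.] [ 0.654  -0.2485  0.    ]Traceback (most recent call last):
  File "<stdin>", line 5, in <module>
ValueError: it knows: cartridge_end, cartridge_mid, dock, flask, mat_top, slide, spare, tip_box, tray_floor, vial
```

```bash
python3 - <<'E'
from h import *
st=np.load("pics/w1st.npy",allow_pickle=True)[0];C=cam("wrist",st);im=np.load("pics/w1.npy")
cv2.imwrite("pics/w1.png",cv2.resize(im[:250,130:380,::-1],(750,750*250//250))[:600])
E
```

```text
(no output)
```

View pics/w1.png

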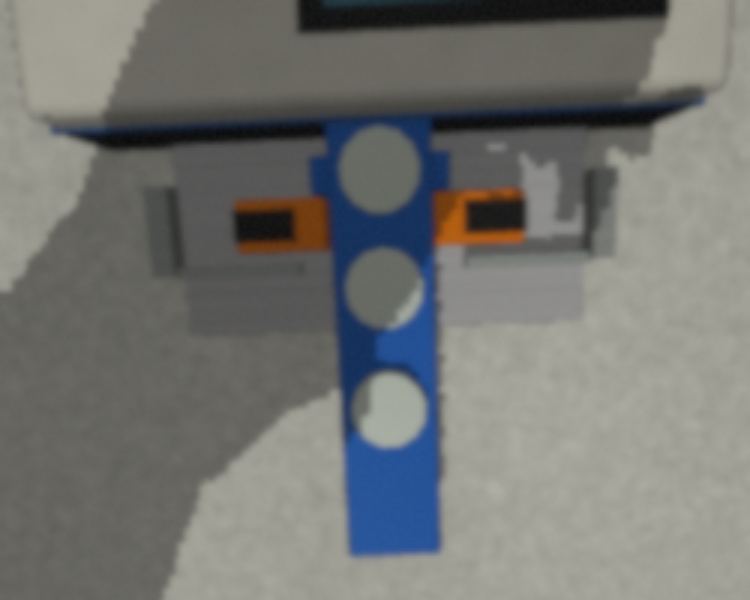

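The wrist view (3x crop, column offset 130) shows the cartridge with outer end corners at (351,554) and (440,551). The caps are at (378,169), (384,288) and (389,410), with the pads and the hood edge above them.

```bash
python3 - <<'E'
from h import *
st=np.load("pics/w1st.npy",allow_pickle=True)[0];C=cam("wrist",st);im=np.load("pics/w1.npy")
f=lambda p:np.array(p)/3-[1/3,1/3]+[130,0]
e=plane(f([(351,554),(440,551)]),.05,C);print("end",e,np.linalg.norm(e[0]-e[1]))
c=plane(f([(378,169),(384,288),(389,410)]),.058,C);print(c,np.linalg.norm(np.diff(c,axis=0),axis=1))
d=c[0]-c[2];a=np.arctan2(d[1],d[0]);print("ang",np.degrees(a));u=np.array([np.cos(a),np.sin(a)])
mid=(c[:,:2]-np.outer([.036,0,-.04],u)).mean(0);print("mid",mid,"from end",e.mean(0)[:2]+.095*u,"endpt",mid-.072*u,"pivot",mid+.078*u)
fl=plane(f([(190,335),(582,320)]),.01,C);dd=fl[1]-fl[0];print("floor front",fl,"axis",np.degrees(np.arctan2(dd[0],-dd[1]))*-1, np.linalg.norm(dd))
h=plane(f([(50,130),(705,100)]),.053,C);dd=h[1]-h[0];print("hood",h,np.degrees(np.arctan2(dd[1],dd[0]))+90)
# independent: top camera
T=cam("top");t=np.load("pics/top0.npy");print("top proj of caps/end",proj(np.r_[c,e],T))
cv2.imwrite("pics/t1.png",cv2.resize(t[140:210,300:370,::-1],(560,560),interpolation=cv2.INTER_CUBIC))
E
```

```text
end [[ 0.48023948 -0.25434151  0.05      ]
 [ 0.48494693 -0.28663523  0.05      ]] 0.03263501865879726
[[ 0.6103252  -0.25061467  0.058     ]
 [ 0.57492749 -0.25632844  0.058     ]
 [ 0.53558724 -0.26228427  0.058     ]] [0.0358559  0.03978852]
ang 8.87451670995714
mid [ 0.57493068 -0.25620343] from end [ 0.57645592 -0.25583263] endpt [ 0.50379262 -0.26731094] pivot [ 0.65199691 -0.2441703 ]
floor front [[ 0.54780266 -0.18456461  0.01      ]
 [ 0.5695622  -0.33224425  0.01      ]] axis -8.381815013010357 0.14927408921281063
hood [[ 0.61087906 -0.146668    0.053     ]
 [ 0.64166641 -0.34972314  0.053     ]] 8.62155553900034
top proj of caps/end [[331.77859366 156.20351869]
 [333.52018053 166.83852613]
 [335.33721179 178.74642657]
 [332.40703446 195.78024231]
 [342.19942337 194.58388572]]
```

View pics/t1.png

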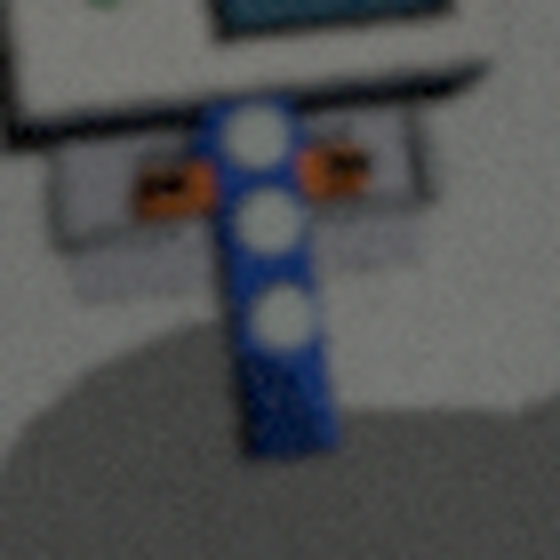

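Both cameras agree within about 2 mm. The cartridge axis is at 8.7°, the end point is about (0.5035, -0.267), and the pivot is about (0.652, -0.244).

>>> {"api": "jog_arm", "payload": {
  "motion": "0 0 50 -2.4;0 0 50 0;0 0 50 0;0 0 40 0;0 0 0 0"
}}

```text
time: 2.92
ee_pos: [0.5019, -0.2659, 0.053]
tool_rot: [[0.155, -0.988, -0.005], [-0.988, -0.155, 0.002], [-0.003, 0.004, -1.0]]
contact_force: [0.1, -1.2, 0.4]
opening: 0.998
```

>>> {"api": "jog_arm", "payload": {
  "motion": "0 0 15 0;0 0 14 0;0 0 0 0"
}}

```text
time: 3.3
ee_pos: [0.5033, -0.2664, 0.0259]
tool_rot: [[0.153, -0.988, -0.001], [-0.988, -0.153, 0.0], [-0.0, 0.001, -1.0]]
contact_force: [-0.3, 0.0, 0.1]
opening: 0.999
```

>>> {"api": "jog_arm", "payload": {
  "motion": "0 0 0 0;0 0 0 0;0 0 0 0;0 0 0 0;0 0 0 0",
  "hand": 1,
  "force": 50
}}

```text
time: 3.92
ee_pos: [0.5038, -0.2667, 0.0267]
tool_rot: [[0.152, -0.988, 0.001], [-0.988, -0.152, -0.0], [0.0, -0.001, -1.0]]
contact_force: [-1.3, 0.0, 5.6]
opening: 0.391
```

>>> {"api": "jog_arm", "payload": {
  "motion": "-5.2 -0.1 0 2;-5.2 -0.1 0 2;-5.2 -0.1 0 2;-3.9 -0.1 0 1.5;0 0 0 0"
}}

```text
time: 4.55
ee_pos: [0.5041, -0.2485, 0.027]
tool_rot: [[0.021, -1.0, 0.004], [-1.0, -0.021, -0.002], [0.002, -0.004, -1.0]]
contact_force: [10.8, -10.1, -5.9]
opening: 0.394
```

>>> {"api": "jog_arm", "payload": {
  "motion": "-2.6 -0.4 0 1;-2.6 -0.4 0 1;0 0 0 0"
}}

```text
time: 4.92
ee_pos: [0.5039, -0.2449, 0.027]
tool_rot: [[-0.015, -1.0, 0.003], [-1.0, 0.014, -0.004], [0.004, -0.003, -1.0]]
contact_force: [6.0, -18.4, -2.5]
opening: 0.391
```

>>> {"api": "jog_arm", "payload": {
  "motion": "-2.6 -0.3 0 0.8;0 0 0 0;0 0 0 0"
}}

```text
time: 5.3
ee_pos: [0.504, -0.2439, 0.0271]
tool_rot: [[-0.029, -1.0, 0.004], [-1.0, 0.029, -0.005], [0.005, -0.004, -1.0]]
contact_force: [4.8, -27.3, -4.1]
opening: 0.392
```

```bash
python3 - <<'E'
from h import *
st=status.get_state();print(st["ee_pos"],st["contact_force"],st["ft_torque"])
im=camera("wrist");w=camera("top")
a=cv2.resize(im[:190,100:400,::-1],(600,380));b=cv2.resize(w[120:215,275:400,::-1],(500,380),interpolation=cv2.INTER_CUBIC)
cv2.imwrite("pics/rk.png",cv2.resize(np.hstack([a,b]),(800,276)))
E
```

```text
[ 0.50400836 -0.24389506  0.02714525] [  4.82287358 -27.30021263  -4.12486912] [-5.18204518 -0.81244609  1.20104292]
```

View pics/rk.png

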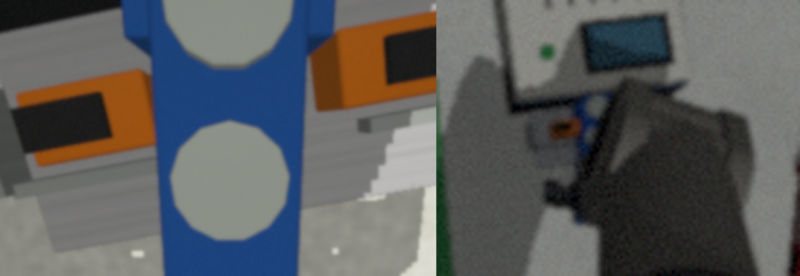

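The wrist view shows the left pad pushed out against its end block, with the cartridge flank hard on it (27 N, no further motion). That is the stop. Next I rock right.

>>> {"api": "jog_arm", "payload": {
  "motion": "6.5 0 0 -2.5;6.5 0 0 -2.5;6.5 0 0 -2.5;6.5 -0.1 0 -2.5;0 0 0 0"
}}

```text
time: 6.02
ee_pos: [0.5047, -0.2655, 0.0267]
tool_rot: [[0.147, -0.989, 0.001], [-0.989, -0.147, -0.0], [0.0, -0.001, -1.0]]
contact_force: [1.2, 0.5, 5.1]
opening: 0.39
```

>>> {"api": "jog_arm", "payload": {
  "motion": "6.5 -0.1 0 -2.5;6.5 -0.1 0 -2.5;6.5 -0.1 0 -2.5;3.2 -0.1 0 -1.2;0 0 0 0"
}}

```text
time: 6.65
ee_pos: [0.509, -0.2865, 0.0266]
tool_rot: [[0.295, -0.956, -0.0], [-0.956, -0.295, 0.001], [-0.001, 0.0, -1.0]]
contact_force: [-3.9, 6.8, 11.1]
opening: 0.391
```

>>> {"api": "jog_arm", "payload": {
  "motion": "2.6 0 0 -1;2.6 0 0 -0.8;0 0 0 0;0 0 0 0"
}}

```text
time: 7.15
ee_pos: [0.5096, -0.2889, 0.0264]
tool_rot: [[0.325, -0.946, -0.003], [-0.946, -0.325, 0.004], [-0.005, 0.002, -1.0]]
contact_force: [-10.6, 20.2, 22.3]
opening: 0.397
```

```bash
python3 - <<'E'
from h import *
st=status.get_state();print(st["ee_pos"],st["contact_force"],st["ft_torque"])
im=camera("wrist")
cv2.imwrite("pics/rk2.png",cv2.resize(im[:190,80:420,::-1],(680,380)))
E
```

```text
[ 0.50955575 -0.28886524  0.02636052] [-10.61163962  20.212039    22.34919956] [ 4.1479572   1.81216215 -1.01073769]
```

View pics/rk2.png

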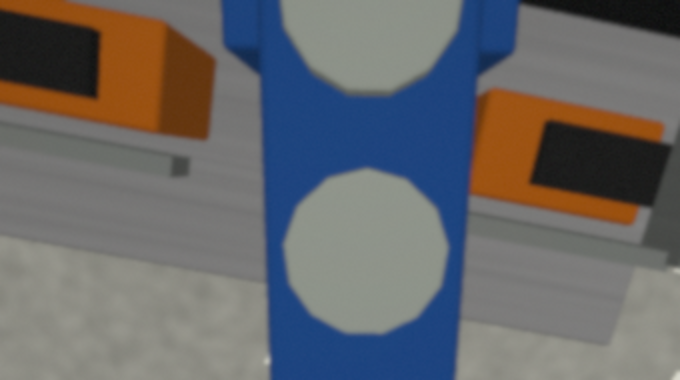

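The view confirms the right pad is out against its block (about 23 N, 22.8 mm of end travel), and the left pad stayed open. Now back to centre.

>>> {"api": "jog_arm", "payload": {
  "motion": "-6.6 0.1 0 2.5;-6.6 0 0 2.5;-6.6 0 0 2.6;-6.6 0 0 2.6;0 0 0 0"
}}

```text
time: 7.82
ee_pos: [0.5038, -0.2665, 0.0265]
tool_rot: [[0.153, -0.988, 0.0], [-0.988, -0.153, 0.0], [-0.0, -0.0, -1.0]]
contact_force: [0.3, 1.3, 2.5]
opening: 0.391
```

>>> {"api": "jog_arm", "payload": {
  "motion": "0 8 0 0;0 10 0 0;0 12 0 0;0 12 0 0;0 0 0 0"
}}

```text
time: 8.45
ee_pos: [0.4603, -0.2738, 0.0262]
tool_rot: [[0.151, -0.989, -0.002], [-0.989, -0.151, 0.0], [-0.0, 0.002, -1.0]]
contact_force: [-3.0, -0.5, 1.5]
opening: 0.394
```

>>> {"api": "jog_arm", "payload": {
  "motion": "0 12 0 0;0 18 0 0;0 20 0 0;0 0 0 0;0 0 0 0",
  "hand": 1,
  "force": 80
}}

```text
time: 9.07
ee_pos: [0.4127, -0.2811, 0.0264]
tool_rot: [[0.152, -0.988, 0.0], [-0.988, -0.152, 0.0], [0.0, -0.0, -1.0]]
contact_force: [0.5, 0.3, -1.8]
opening: 0.39
```

>>> {"api": "jog_arm", "payload": {
  "motion": "0 0 -5 0;0 0 -10 0;0 0 -15 0;0 0 0 0"
}}

```text
time: 9.57
ee_pos: [0.4136, -0.2814, 0.0579]
tool_rot: [[0.153, -0.988, 0.002], [-0.988, -0.153, -0.001], [0.002, -0.002, -1.0]]
contact_force: [-0.0, 0.5, -1.8]
opening: 0.388
```

>>> {"api": "jog_arm", "payload": {
  "motion": "-30 0 0 0;-45 0 0 0;-45 0 0 0;-45 0 0 0;-40 -15 0 0"
}}

```text
time: 10.2
ee_pos: [0.3953, -0.0749, 0.0564]
tool_rot: [[0.152, -0.988, -0.0], [-0.988, -0.152, -0.0], [0.0, 0.0, -1.0]]
contact_force: [2.0, 0.2, -2.5]
opening: 0.389
```

>>> {"api": "jog_arm", "payload": {
  "motion": "-36 -40 0 2.6;-20 -35 0 0;0 0 0 0;0 0 0 0"
}}

```text
time: 10.7
ee_pos: [0.4625, -0.0108, 0.0561]
tool_rot: [[0.108, -0.994, -0.001], [-0.994, -0.108, -0.0], [0.0, 0.001, -1.0]]
contact_force: [0.7, 0.4, -2.3]
opening: 0.389
```

```bash
python3 - <<'E'
from h import *
st=status.get_state();print(st["ee_pos"],st["opening"])
a=camera("wrist");b=camera("scene")
cv2.imwrite("pics/mat.png",np.hstack([cv2.resize(a[:,:,::-1],(400,300)),cv2.resize(b[110:260,150:350,::-1],(400,300))]))
E
```

```text
[ 0.46245811 -0.0108371   0.05611441] 0.3889573835438514
```

View pics/mat.png

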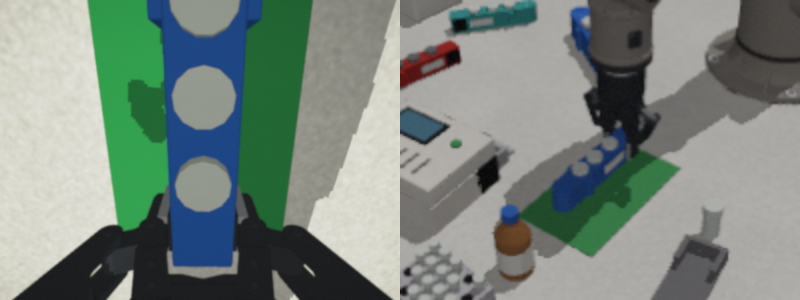

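The cartridge is held level above the mat and centred across it. Lowering.

>>> {"api": "jog_arm", "payload": {
  "motion": "0 0 14 0;0 0 12 0;0 0 6 0;0 0 2 0;0 0 0 0"
}}

```text
time: 11.42
ee_pos: [0.463, -0.0107, 0.0223]
tool_rot: [[0.108, -0.994, -0.0], [-0.994, -0.108, 0.0], [-0.0, 0.0, -1.0]]
contact_force: [-0.1, 0.1, -1.6]
opening: 0.386
```

>>> {"api": "jog_arm", "payload": {
  "motion": "0 0 2 0;0 0 0 0;0 0 0 0"
}}

```text
time: 11.8
ee_pos: [0.4631, -0.0108, 0.0205]
tool_rot: [[0.107, -0.994, 0.0], [-0.994, -0.107, 0.0], [-0.0, -0.0, -1.0]]
contact_force: [-0.3, 0.9, -1.7]
opening: 0.388
```

>>> {"api": "jog_arm", "payload": {
  "motion": "0 0 1 0;0 0 0.8 0;0 0 0 0;0 0 0 0"
}}

```text
time: 12.3
ee_pos: [0.4633, -0.0107, 0.0199]
tool_rot: [[0.107, -0.994, 0.001], [-0.994, -0.107, -0.0], [0.0, -0.001, -1.0]]
contact_force: [-10.6, 1.4, 39.9]
opening: 0.387
```

>>> {"api": "jog_arm", "payload": {
  "motion": "0 0 -1 0;0 0 0 0"
}}

```text
time: 12.55
ee_pos: [0.4633, -0.0107, 0.02]
tool_rot: [[0.107, -0.994, 0.001], [-0.994, -0.107, 0.0], [0.0, -0.001, -1.0]]
contact_force: [-3.3, 0.0, 15.2]
opening: 0.39
```

>>> {"api": "jog_arm", "payload": {
  "motion": "0 0 0 0;0 0 0 0;0 0 0 0;0 0 0 0",
  "hand": -1
}}

```text
time: 13.05
ee_pos: [0.463, -0.0108, 0.0195]
tool_rot: [[0.107, -0.994, -0.0], [-0.994, -0.107, 0.0], [-0.0, 0.0, -1.0]]
contact_force: [0.4, 0.2, -0.6]
opening: 1.003
```

>>> {"api": "jog_arm", "payload": {
  "motion": "0 0 -20 0;0 0 -40 0;0 0 -50 0;0 -30 -50 0;0 -30 -40 0"
}}

```text
time: 13.68
ee_pos: [0.5235, -0.0043, 0.2221]
tool_rot: [[0.107, -0.994, 0.002], [-0.994, -0.107, 0.0], [0.0, -0.002, -1.0]]
contact_force: [0.2, 0.4, -1.1]
opening: 1.001
```

>>> {"api": "jog_arm", "payload": {
  "motion": "0 0 0 0;0 0 0 0"
}}

```text
time: 13.92
ee_pos: [0.5219, -0.0044, 0.2188]
tool_rot: [[0.107, -0.994, -0.001], [-0.994, -0.107, -0.0], [-0.0, 0.001, -1.0]]
contact_force: [0.0, 0.6, -0.8]
opening: 0.998
```

```bash
python3 - <<'E'
from h import *
st=status.get_state();C=cam("wrist",st);im=camera("wrist");print(st["ee_pos"])
for t,z in(("cartridge_mid",.023),("cartridge_end",.023)):
    for r in spotter.pinpoint(t,"wrist")[:2]: print(t,round(r["score"],2),np.round(r["centre"]),np.round(plane(r["centre"],z,C)[0],4))
h=cv2.cvtColor(im,cv2.COLOR_RGB2HSV);m=cv2.inRange(h,(105,130,40),(125,255,255));print("top rect",rect(m,.043,C))
# caps: pale circles within the blue hull
c=max(cv2.findContours(m,cv2.RETR_EXTERNAL,cv2.CHAIN_APPROX_NONE)[0],key=cv2.contourArea)
hull=cv2.drawContours(np.zeros_like(m),[cv2.convexHull(c)],-1,255,-1);p=cv2.erode(hull,None,iterations=2)&~m&cv2.inRange(h,(0,0,0),(180,90,255))
n,_,s,ce=cv2.connectedComponentsWithStats(p)
for i in range(1,n):
    if s[i,4]>100: print("cap",s[i,4],ce[i],plane(ce[i],.051,C))
T=cam("top");camera("top")
cv2.imwrite("pics/m2.png",cv2.resize(im[:,:,::-1],(640,480)))
E
```

```text
[ 0.52187768 -0.00441091  0.21876911]
cartridge_mid 0.91 [258. 154.] [ 0.5329 -0.0015  0.023 ]
cartridge_mid 0.42 [503.  59.] [ 0.6526 -0.2282  0.023 ]
cartridge_end 0.69 [254. 216.] [ 0.4612 -0.0045  0.023 ]
top rect (array([535.3,  -3.4], dtype=float32), array([185.8,  42.6], dtype=float32), 6.24)
cap 623 [259.99518459 121.08988764] [[5.70895464e-01 5.02568786e-04 5.10000000e-02]]
cap 572 [259.64335664 157.96153846] [[ 0.53558998 -0.00303523  0.051     ]]
cap 523 [259.33078394 195.77437859] [[ 0.49634675 -0.0070171   0.051     ]]
```

View pics/m2.png

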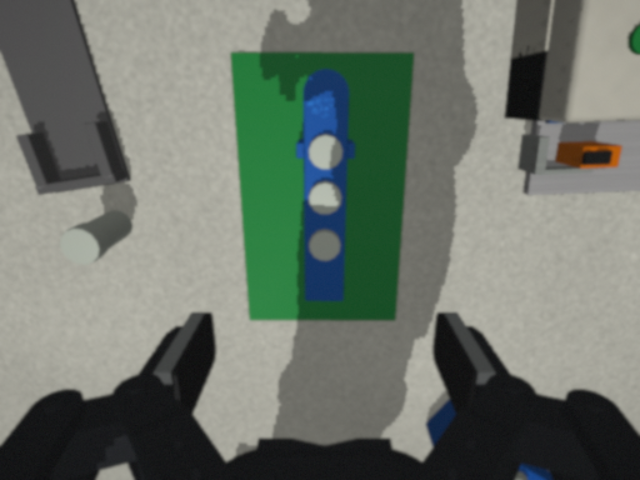

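The cartridge lies flat on the mat, clear of its edges, with the mid at (0.5355, -0.003) and its axis at about 6.2°. Now I take it by the middle.

>>> {"api": "jog_arm", "payload": {
  "motion": "0 -13.7 45 0;0 0 50 0;0 0 45 0;0 0 30 0;0 0 15 0"
}}

```text
time: 14.75
ee_pos: [0.535, -0.0029, 0.0327]
tool_rot: [[0.108, -0.994, -0.003], [-0.994, -0.108, -0.0], [-0.0, 0.003, -1.0]]
contact_force: [-0.7, -0.4, -0.0]
opening: 0.999
```

>>> {"api": "jog_arm", "payload": {
  "motion": "0 0 10 0;0 0 0 0"
}}

```text
time: 15.0
ee_pos: [0.5363, -0.0028, 0.0246]
tool_rot: [[0.108, -0.994, -0.0], [-0.994, -0.108, 0.0], [-0.0, 0.0, -1.0]]
contact_force: [-0.1, 0.3, 0.3]
opening: 0.997
```

>>> {"api": "jog_arm", "payload": {
  "motion": "0 0 0 0;0 0 0 0;0 0 0 0;0 0 0 0;0 0 0 0",
  "hand": 1,
  "force": 80
}}

```text
time: 15.62
ee_pos: [0.5366, -0.0028, 0.0253]
tool_rot: [[0.107, -0.994, 0.001], [-0.994, -0.107, 0.0], [0.0, -0.001, -1.0]]
contact_force: [-2.7, -1.2, 11.7]
opening: 0.382
```

>>> {"api": "jog_arm", "payload": {
  "motion": "0 0 -10 0;0 0 -30 0;0 0 -45 0;0 0 -45 0;0 0 0 -8.5"
}}

```text
time: 16.25
ee_pos: [0.538, -0.0027, 0.1585]
tool_rot: [[0.256, -0.967, 0.006], [-0.967, -0.256, 0.0], [0.001, -0.006, -1.0]]
contact_force: [-0.1, -1.0, -3.7]
opening: 0.383
```

>>> {"api": "jog_arm", "payload": {
  "motion": "-35 0 -20 0;-35 -20 -20 0;-33 -30 0 0;0 -30 0 0;0 0 0 0"
}}

```text
time: 16.88
ee_pos: [0.5886, 0.1179, 0.1947]
tool_rot: [[0.254, -0.967, 0.0], [-0.967, -0.254, 0.0], [-0.0, -0.0, -1.0]]
contact_force: [0.1, -0.1, -3.3]
opening: 0.387
```

>>> {"api": "jog_arm", "payload": {
  "motion": "0 0 0 0;0 0 0 0"
}}

```text
time: 17.12
ee_pos: [0.5869, 0.1165, 0.1947]
tool_rot: [[0.253, -0.968, -0.0], [-0.968, -0.253, -0.0], [0.0, 0.0, -1.0]]
contact_force: [-0.0, 0.1, -1.7]
opening: 0.385
```

```bash
python3 - <<'E'
from h import *
st=status.get_state();C=cam("wrist",st);im=camera("wrist");print(st["ee_pos"],st["tool_rot"])
np.save("pics/w3.npy",im);np.save("pics/w3st.npy",[st],allow_pickle=True)
for r in spotter.pinpoint("tray_floor","wrist")[:2]: print("pin",r["score"],r["centre"],plane(r["centre"],.006,C))
for r in spotter.pinpoint("vial","wrist")[:2]: print("vial",r["score"],r["centre"],plane(r["centre"],.0,C))
for r in spotter.silhouettes("tray_floor","wrist")[:2]: print("sil",r["score"],r["mask"].sum(),rect(r["mask"],.015,C))
cv2.imwrite("pics/tr.png",cv2.resize(im[:,:,::-1],(768,576)))
E
```

```text
[0.58693821 0.11653649 0.19470481] [[ 2.52834183e-01 -9.67509586e-01 -2.75993029e-04]
 [-9.67509613e-01 -2.52834123e-01 -2.36269021e-04]
 [ 1.58812088e-04  3.26762794e-04 -9.99999934e-01]]
pin 0.77 [156.6, 103.8] [[0.62290053 0.23125891 0.006     ]]
vial 0.85 [177.3, 238.6] [[0.47649735 0.1868611  0.        ]]
sil 0.97 16002 (array([608.6, 231.5], dtype=float32), array([205. ,  78.4], dtype=float32), 15.09)
```

View pics/tr.png

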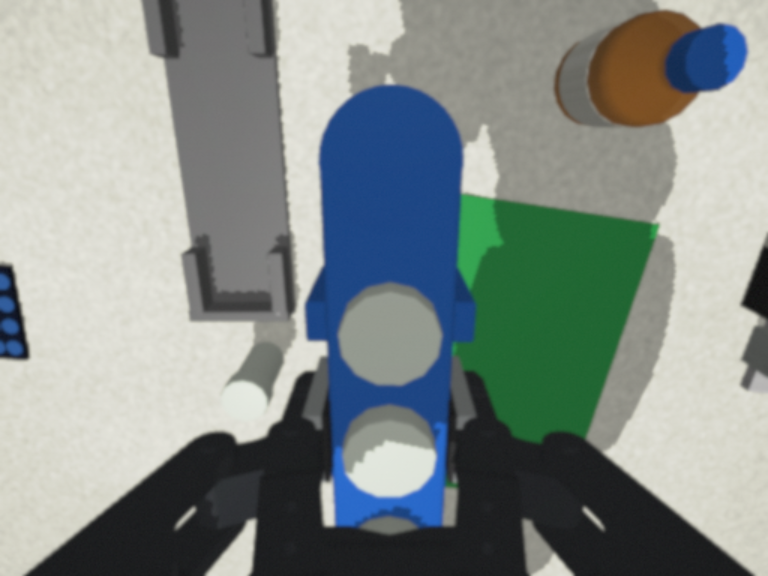

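The wrist view shows the held cartridge, with the tray at left: near rim corners (190,320) and (293,318), plate edges (166,88)-(190,250) and (275,57)-(291,248), and the vial at (250,390). Next I fit the tray pose.

```bash
python3 - <<'E'
from h import *
from scipy.optimize import least_squares
st=np.load("pics/w3st.npy",allow_pickle=True)[0];C=cam("wrist",st);im=np.load("pics/w3.npy")
g=lambda p:np.array(p,float)/1.5-1/6
rim=plane(g([(190,321),(293,319)]),.026,C)[:,:2]
L=plane(g([(166,88),(185,235)]),.006,C)[:,:2];R=plane(g([(275,60),(286,190)]),.006,C)[:,:2]
print("rim w",np.linalg.norm(rim[0]-rim[1]),"L ang",np.degrees(np.arctan2(*(L[0]-L[1])[::-1])),"R ang",np.degrees(np.arctan2(*(R[0]-R[1])[::-1])))
def res(p):
    c,s=np.cos(p[2]),np.sin(p[2]);f=lambda P:(P-p[:2])@np.array([[c,-s],[s,c]])
    return np.r_[f(rim)[:,0]+.113,f(rim)[0,1]-.035,f(rim)[1,1]+.035,f(L)[:,1]-.035,f(R)[:,1]+.035]
r=least_squares(res,[.62,.23,.26]);print("wrist fit",r.x[:2],np.degrees(r.x[2]),np.round(r.fun*1000,1))
# top-camera fit: match tray silhouette outline (extruded box hulls)
camera("top");T=cam("top");m=max(spotter.silhouettes("tray_floor","top"),key=lambda a:a["score"]*(abs(a["mask"].sum()-1246)<250))["mask"]
def model(p,C=T):
    c,s=np.cos(p[2]),np.sin(p[2]);A=[]
    M=np.zeros((384*4,512*4),np.uint8)
    for x0,x1,z1 in((-.113,.113,.006),(-.113,-.060,.026),(.060,.113,.026)):
        P=np.array([(x,y,z) for x in(x0,x1) for y in(-.035,.035) for z in(0,z1)])
        P[:,:2]=P[:,:2]@np.array([[c,s],[-s,c]])+p[:2]
        cv2.fillConvexPoly(M,cv2.convexHull(np.round((proj(P,C)+.5)*4).astype(np.int32)),255)
    return cv2.resize(M,(512,384),interpolation=cv2.INTER_AREA)/255.
from scipy.optimize import minimize
q=minimize(lambda p:np.abs(model(p)-m).sum(),[.62,.232,.262],method="Nelder-Mead",options=dict(initial_simplex=[[.62,.232,.262],[.63,.232,.262],[.62,.242,.262],[.62,.232,.29]]))
print("top fit",q.x[:2],np.degrees(q.x[2]),q.fun,m.sum())
# held cartridge centre relative to tool
h=cv2.cvtColor(im,cv2.COLOR_RGB2HSV)
zt=st["ee_pos"][2]-.0223+.040
n=plane(g([(391,85),(320,160),(463,160)]),zt,C);ti=(n-st["ee_pos"])@np.array(st["tool_rot"]);print("nose & sides in tool",np.round(ti*1000,1))
E
```

```text
rim w 0.07201299727120065 L ang 13.823370733850066 R ang 15.509557695532914
wrist fit [0.62566847 0.236006  ] 15.678708069086422 [-0.2  0.2  0.2 -1.8 -0.2  2.9 -0.7 -0.4]Traceback (most recent call last):
  File "<stdin>", line 13, in <module>
ValueError: max() iterable argument is empty
```

```bash
python3 - <<'E'
from h import *
from scipy.optimize import minimize
def model(p,C):
    c,s=np.cos(p[2]),np.sin(p[2]);M=np.zeros((384*4,512*4),np.uint8)
    for x0,x1,z1 in((-.113,.113,.006),(-.113,-.060,.026),(.060,.113,.026)):
        P=np.array([(x,y,z) for x in(x0,x1) for y in(-.035,.035) for z in(0,z1)])
        P[:,:2]=P[:,:2]@np.array([[c,s],[-s,c]])+p[:2]
        cv2.fillConvexPoly(M,cv2.convexHull(np.round((proj(P,C)+.5)*4).astype(np.int32)),255)
    return cv2.resize(M,(512,384),interpolation=cv2.INTER_AREA)/255.
st=np.load("pics/w3st.npy",allow_pickle=True)[0]
x0=np.array([.622,.233,.265])
for n,f in(("top","top0"),("scene","scene0"),("wrist","w3")):
    C=cam(n,st);g=cv2.GaussianBlur(cv2.cvtColor(np.load(f"pics/{f}.npy"),cv2.COLOR_RGB2GRAY),(3,3),0).astype(float)
    roi=cv2.dilate((model(x0,C)>.1).astype(np.uint8),np.ones((13,13) if n!="wrist" else (21,21)))>0
    core=model(x0,C)>.9
    tr,bg=np.median(g[core]),np.median(g[roi&(model(x0,C)<.01)])
    def cost(p):
        mm=model(p,C); return (np.abs(np.clip((bg-g)/(bg-tr),0,1)-mm))[roi].sum()
    best=min((minimize(cost,x0+d,method="Nelder-Mead",options=dict(initial_simplex=[x0+d,x0+d+[.006,0,0],x0+d+[0,.006,0],x0+d+[0,0,.03]])) for d in([0,0,0],[-.004,-.004,0])),key=lambda r:r.fun)
    print(n,round(tr),round(bg),best.x[:2].round(4),np.degrees(best.x[2]).round(2),round(best.fun),roi.sum())
C=cam("wrist",st);zt=st["ee_pos"][2]-.0223+.040
g=lambda p:np.array(p,float)/1.5-1/6
ti=(plane(g([(391,85),(320,160),(463,160)]),zt,C)-st["ee_pos"])@np.array(st["tool_rot"]);print("nose/sides in tool mm",np.round(ti*1000,1))
E
```

```text
top 50 110 [0.6188 0.2341] 14.81 157 2913
scene 88 164 [0.6234 0.2354] 14.98 154 3613
wrist 119 218 [0.6244 0.2348] 15.32 1276 22518
nose/sides in tool mm [[  0.1 -92.4 -17.7]
 [-16.1 -76.5 -17.7]
 [ 16.6 -76.6 -17.7]]
```

>>> {"api": "jog_arm", "payload": {
  "motion": "-25 -16 0 0;-35 -22 0 0;-35 -22 0 0;-10.4 -6.2 0 -0.4;0 0 0 0"
}}

```text
time: 18.05
ee_pos: [0.6247, 0.2362, 0.1942]
tool_rot: [[0.261, -0.965, -0.001], [-0.965, -0.261, -0.0], [-0.0, 0.001, -1.0]]
contact_force: [1.4, -0.7, -2.8]
opening: 0.38
```

>>> {"api": "jog_arm", "payload": {
  "motion": "0 0 35 0;0 0 45 0;0 0 30 0;0 0 15 0;0 0 0 0"
}}

```text
time: 18.68
ee_pos: [0.6247, 0.2348, 0.0692]
tool_rot: [[0.259, -0.966, -0.001], [-0.966, -0.259, -0.001], [0.0, 0.001, -1.0]]
contact_force: [0.6, 0.3, -0.7]
opening: 0.384
```

```bash
python3 - <<'E'
from h import *
st=status.get_state();print(st["ee_pos"],st["tool_rot"][:2,0],np.degrees(np.arctan2(*st["tool_rot"][1::-1,0])))
u=np.array(st["tool_rot"])[:2,1]
print("mid",st["ee_pos"][:2]+.0015*u)
a=camera("wrist");b=camera("scene")
cv2.imwrite("pics/tr2.png",np.hstack([cv2.resize(a[:,:,::-1],(400,300)),cv2.resize(b[190:310,240:400,::-1],(400,300),interpolation=cv2.INTER_CUBIC)]))
E
```

```text
[0.62473593 0.23478709 0.06922372] [ 0.25915158 -0.96583656] -74.98027265607622
mid [0.62328717 0.23439836]
```

View pics/tr2.png

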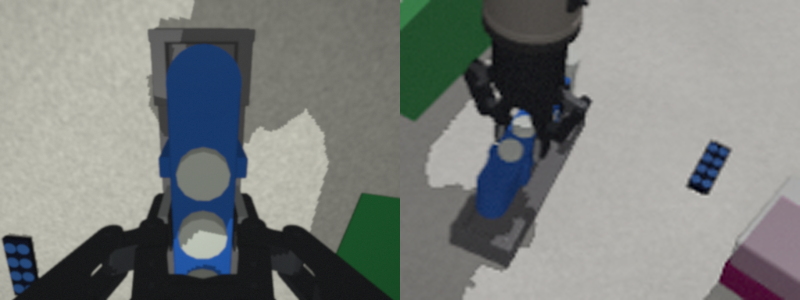

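The far end of the cartridge sits centred between the holder sides, with a gap to the end wall. Lowering.

>>> {"api": "jog_arm", "payload": {
  "motion": "0 0 12 0;0 0 12 0;0 0 9 0;0 0 4 0;0 0 0 0"
}}

```text
time: 19.4
ee_pos: [0.6247, 0.2359, 0.0322]
tool_rot: [[0.26, -0.966, -0.0], [-0.966, -0.26, -0.0], [-0.0, 0.0, -1.0]]
contact_force: [1.1, -0.1, -2.2]
opening: 0.387
```

>>> {"api": "jog_arm", "payload": {
  "motion": "0 0 1.5 0;0 0 0 0;0 0 0 0"
}}

```text
time: 19.77
ee_pos: [0.625, 0.2359, 0.0313]
tool_rot: [[0.26, -0.966, 0.0], [-0.966, -0.26, 0.0], [-0.0, -0.0, -1.0]]
contact_force: [0.2, -0.2, -2.8]
opening: 0.387
```

>>> {"api": "jog_arm", "payload": {
  "motion": "0 0 1 0;0 0 0.8 0;0 0 0 0"
}}

```text
time: 20.15
ee_pos: [0.6249, 0.2358, 0.0292]
tool_rot: [[0.26, -0.966, -0.0], [-0.966, -0.26, -0.0], [-0.0, 0.0, -1.0]]
contact_force: [-0.8, 1.0, -1.5]
opening: 0.383
```

>>> {"api": "jog_arm", "payload": {
  "motion": "0 0 0.8 0;0 0 0 0;0 0 0 0"
}}

```text
time: 20.52
ee_pos: [0.6249, 0.2358, 0.0284]
tool_rot: [[0.26, -0.966, -0.0], [-0.966, -0.26, 0.0], [-0.0, -0.0, -1.0]]
contact_force: [0.4, -0.3, -2.0]
opening: 0.385
```

>>> {"api": "jog_arm", "payload": {
  "motion": "0 0 0.6 0;0 0 0 0;0 0 0 0"
}}

```text
time: 20.9
ee_pos: [0.625, 0.2358, 0.0284]
tool_rot: [[0.26, -0.966, 0.0], [-0.966, -0.26, 0.0], [0.0, -0.0, -1.0]]
contact_force: [-3.7, -1.7, 6.2]
opening: 0.383
```

It touched down at the expected height (TCP z 0.0284). Releasing.

>>> {"api": "jog_arm", "payload": {
  "motion": "0 0 0 0;0 0 0 0;0 0 0 0;0 0 0 0",
  "hand": -1
}}

```text
time: 21.4
ee_pos: [0.6249, 0.2358, 0.0278]
tool_rot: [[0.26, -0.966, 0.0], [-0.966, -0.26, 0.0], [-0.0, -0.0, -1.0]]
contact_force: [-0.4, -0.6, -0.0]
opening: 0.995
```

>>> {"api": "jog_arm", "payload": {
  "motion": "0 0 -20 0;0 0 -40 0;0 0 -50 0;0 0 -50 0;0 30 0 0"
}}

```text
time: 22.02
ee_pos: [0.5985, 0.2292, 0.1935]
tool_rot: [[0.259, -0.966, 0.008], [-0.966, -0.259, 0.004], [-0.001, -0.008, -1.0]]
contact_force: [-0.2, -0.5, -1.3]
opening: 1.001
```

>>> {"api": "jog_arm", "payload": {
  "motion": "0 0 0 0;0 0 0 0"
}}

```text
time: 22.28
ee_pos: [0.5963, 0.2281, 0.1887]
tool_rot: [[0.26, -0.966, 0.001], [-0.966, -0.26, 0.0], [-0.0, -0.001, -1.0]]
contact_force: [0.1, -0.7, -0.5]
opening: 0.997
```

```bash
python3 - <<'E'
from h import *
st=status.get_state();print(st["ee_pos"],st["contact_force"],st["opening"])
C=cam("wrist",st);a=camera("wrist");b=camera("scene")
h=cv2.cvtColor(a,cv2.COLOR_RGB2HSV);m=cv2.inRange(h,(105,130,40),(125,255,255));print("blue rect",rect(m,.046,C))
for r in spotter.pinpoint("cartridge_mid","wrist")[:1]: print(plane(r["centre"],.026,C))
cv2.imwrite("pics/end.png",np.hstack([cv2.resize(a[:,:,::-1],(400,300)),cv2.resize(b[100:325,100:400,::-1],(400,300))]))
E
```

```text
[0.59629333 0.22807202 0.18874767] [ 0.10691412 -0.73033082 -0.51025743] 0.996908029859841
blue rect (array([623.8, 235.5], dtype=float32), array([188.1,  43.5], dtype=float32), 15.15)
[[0.62316408 0.23474777 0.026     ]]
```

View pics/end.png

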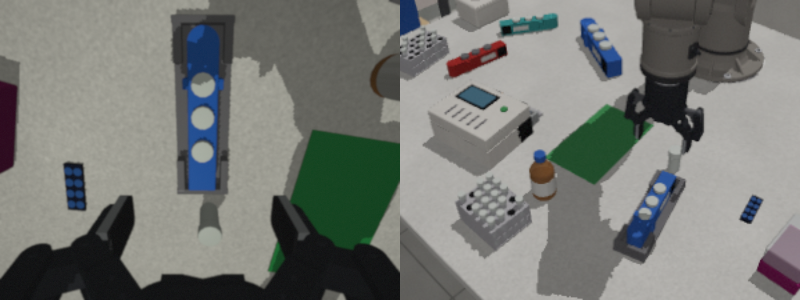

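The final views show the cartridge flat inside both holders, with its mid at (0.623, 0.235) and 15.1°. That matches the tray, the vial and other bystanders have not visibly moved, and the gripper is clear.

```bash
python3 -c "
from rig import sign_off;print(sign_off())"
```

```text
the job is handed in; nothing more can be done
None
```

The job is done and handed in at about 22 s of the 72 s allowed; no verdict was given.

- **Freeing the cartridge:** I took it by its outer end and rocked it left and then right, about 22.5 and 22.8 mm at the end. Both times I went on until the force rose sharply (about 27 N and 23 N). The wrist pictures showed each pad pushed back against its block. It then pulled straight out with almost no resistance.
- **Mat:** I laid it flat on the green mat and let go. The wrist force read about 40 N at touchdown, so I backed off slightly before releasing. It lay flat and clear of the mat's edges.
- **Tray:** I took it again by its middle and lowered it until it touched at the expected height, with about 6 N of contact. It lies flat inside both holders, centre about (0.623, 0.235), at 15.1° against the tray's estimated 15.0°.

**Last checks:** the gripper was open and clear of everything, and the bystanders in view showed no visible change. I judged that by eye from the pictures rather than by measuring each one.

**Disagreements:** the tray pose fits from the three cameras differed by up to about 5 mm, mostly in x, so I used a value between them. The tray silhouette search in the top view failed once, so I fitted the tray from the earlier saved top picture instead.

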